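Rock a tight plug-in module out of its test socket

TASK

Free the aluminium plug-in module from the tight socket of the test stand: rock it from end to end along the slot, clearly to both sides (some ten degrees each way), easing it up a little with every swing, because a straight pull would lift the whole loose stand off the bench. Keep the stand standing flat where it is and leave the things around it alone. Finish while still holding the module in the gripper, upright and just clear, a centimetre or two straight above the socket.

Things in the scene. Friction and masses are not known exactly. Their poses are not given: they have to be found in the camera images.
- filter_module: plug-in filter module, about 140 g, seated in the socket at the start: pale aluminium housing 24 (x) x 46 (y) mm, z 22 to 64 mm, orange band on its broad faces; below it a green tongue 8 (x) x 40 (y) mm, z 0 to 22 mm (below z 4 mm only its middle 12 mm, so it can rock about 0.2 rad each way from the start). Origin: centre of the tongue's underside; z up, y along the slot
- module_grip (a point): the middle of the housing, 46 mm above the module's origin on its z axis; a good height for the TCP when gripping (fingertips then stay 13 mm above the socket). Held along its 46 mm length (fingers on the two narrow ends) it sits firmly while rocked; held across its 24 mm thickness it can swivel between the finger pads
- test_stand: test stand, loose on the bench, 1.3 kg: grey plate 140 (x) x 160 (y) mm, top 16 mm above the bench, on rubber feet, with a black socket block 50 x 76 mm at its centre, top 50 mm above the bench. Origin: centre of its underside; z up, y along the slot. Small coax jacks at its -x edge, a lamp block at its +x edge, all under 30 mm high
- socket_mouth (a point): centre of the slot at the top of the socket block, 50 mm above the stand's origin, same axes as the stand. The seated tongue reaches 14 mm below it, so the module is free after 14 mm of lift. End cheeks stand 32 mm either way along y
- jaw_middle (a point): 7 mm below socket_mouth, the point to rock about (about the x axis). Brass spring jaws, 44 mm along y and 5 mm above and below this point, squeeze the tongue's broad faces. Straight up it takes more force than the stand weighs, so the stand would come along; while the tongue turns and rises only 1 to 2 mm per swing of 0.4 rad, far less
- kapton_roll: roll of amber tape lying flat, 74 mm across, 14 mm high, left (+y) of the stand; leave alone. Origin at the centre of its underside
- regulator_board: blue circuit board on stand-offs, 55 x 85 x 22 mm, right (-y) of the stand; leave alone. Origin at the centre of its underside
- solder_spool: green and silver spool of solder standing upright, 62 mm across, 52 mm high, behind (+x of) the stand; leave alone. Origin at the centre of its underside
Mind the look-alikes: they are no part of the job. There is more than one size of the filter_module; the one meant has the size given above.

How it is judged (in metres and radians):
On the way, in this order (a step that is already met when the one before it is completed fails the run):
1. the module, still in the socket, is rocked over to one end (over 0.1 rad) (angle between filter_module's own y axis and vertical below 1.47 rad and z of filter_module in the frame of socket_mouth below -0.004 m), for 0.05 s.
2. then, still in the socket, it is rocked over to the other end (over 0.1 rad) (angle between filter_module's own y axis and vertical above 1.67 rad and z of filter_module in the frame of socket_mouth below -0.004 m), for 0.05 s.
3. the module is out of the socket and held in the gripper (z of filter_module in the frame of socket_mouth above 0.003 m and contact force between filter_module and the fingers above 2 N and contact force between filter_module and test_stand below 0.1 N), for 0.2 s.
At the end, for the whole second after the job is handed in: The gripper holds the module still, upright (within 0.25 rad), its underside 3 to 40 mm above the socket mouth, within 30 mm of it sideways and off the stand; the stand is flat on the bench within 30 mm of its start, the tape roll, board and spool within 20 mm (all of step 3 and z of filter_module in the frame of socket_mouth below 0.04 m and horizontal distance between filter_module and socket_mouth below 0.03 m and angle between filter_module's own z axis and vertical below 0.25 rad and linear speed of filter_module below 0.03 m/s and height (world z) of test_stand below 0.004 m and angle between test_stand's own z axis and vertical below 0.03 rad and distance of test_stand from where it was at the start of the episode below 0.03 m and distance of each of kapton_roll, regulator_board, solder_spool from where it was at the start of the episode below 0.02 m); the arm keeps its last pose, push and grip.
It fails at once if the stand is lifted off the bench or tipped up (6 mm or 0.08 rad) (height (world z) of test_stand above 0.006 m or angle between test_stand's own z axis and vertical above 0.08 rad).
It fails at once if a bystander (tape roll, board, spool) is shifted by more than 20 mm (distance of any of kapton_roll, regulator_board, solder_spool from where it was at the start of the episode above 0.02 m).
It fails at once if the module is yanked up, over 80 mm above the socket (z of filter_module in the frame of socket_mouth above 0.08 m).
It also fails if it takes over 48 s, if anything falls off the work surface, if the arm or the gripper's body presses on something with over 40 N, if the wrist force passes 120 N, or if a joint passes its speed limit or range.

ROBOT

A 6-joint arm with a two-finger parallel gripper is mounted at the origin on a cart in front of the work surface, level with it; the furniture and walls round the work are solid. World frame = base frame: x ahead of the robot, y to its left, z up, the work surface at z = 0. Lengths are in m, angles in degrees, forces in N, time in s.
With the tool pointing down it reaches from about 0.3 to 0.75 m from the base axis. Payload 8.5 kg.
Tool frame: the origin (TCP) lies between the finger pads, 19 mm behind the fingertips; this is the grasp point; z points along the fingers, y is the line along which they close (so a half turn about z gives the same grasp; the last joint's range is limited). The gripper opens to 85 mm and grips with 20 to 120 N. Pads are 22 mm wide; open, the fingers measure 114 mm over their backs; the gripper's body (76 mm by 85 mm) begins 54 mm behind the grasp point. The pads swing forward as they close: fully open they stand 13 mm farther back than shut.
Start: joints at [57.909, 21.807, 74.336, -0, 83.858, -12.336], TCP at [0.186, 0.518, 0.25] pointing down, gripper open.
Joint ranges: [-178.18, 178.18], [-50.72, 133.34], [12.68, 142.11], [-81.47, 261.47], [9.98, 163.14], [-165.26, 165.26]. Speed limits (degrees/s): [136.94, 136.94, 180, 180, 180, 180].

INTERFACE

Orientations are given as a 3x3 rotation matrix whose columns are the frame's x, y, z axes.
In Python, from rig import env gives the robot as it stands.
- The arm moves only by the tool arm_command, never from a script. Its argument "deltas" is a list of rows, each an object of numbers: "rx", "ry", "rz": the turn, a rotation vector about the tool's x, y, z in rad; "dx", "dy", "dz": the shift along the tool's x, y, z in m; "fingers": the finger opening in m, from 0 to 0.0854. In form: [{"rx": .., "ry": .., "rz": .., "dx": .., "dy": .., "dz": .., "fingers": ..}, ...]. A call has 1 to 12 rows; each row shifts and turns the commanded pose from where the row before left it, along the tool's axes as they then stand; what a row does not reach is not made up. A row lasts 1/10 s, in which the tool goes at most 50 mm and 8.59 degrees, less where a joint would pass 70% of its speed; a pose out of reach is approached as far as the arm can. A call is refused whole if a number of a shift passes 0.05 or a number of a turn 0.15, either way. A call with a gripper value outside its range is refused whole. The fingers move at their own pace and stop on an object; "squeeze" is the grip in N (left out, the last holds). Time passes only in rows, so rows that do not move let the fingers close. It gives the time, the measured TCP pose, the force, the opening and the grip force at its end, in the units of the state.
- env.observe(): the state, without advancing time (a new reading comes with each control period).
- env.get_image(name): name is "side" or "top"; returns a dict with "color" (420x560x3 uint8, blue, green, red), "camera_matrix" (3x3 intrinsics, pixels), "k1" (the pictures are not rectified: a ray, as slopes to the right and down, at radius r is drawn at 1 + k1 r^2 times it, then the intrinsics apply), "eye" and "orientation" of the camera in the world. Camera axes: x right, y up, looking along -z (the intrinsics and any distortion apply to the point x, -y, -z); pixel columns grow to the right and rows downward; lengths in m; the calibration is good to about 2 mm. A picture is of the moment at which its call begins. There is no depth.
- env.close_job(): hands the job in; it is judged then, once.
Trained networks look in a picture, given as the dict that the camera call returned (one of the last four; its "shot" number tells which), for a name from the list of things; names that differ only in an ending like _2 or _b are one class to them, and where a whole thing is asked for, a point or a joint stands for the part that bears it (a point fixed in the world has none). Each returns a list of dicts, best first, with "p" (0 to 1); they miss things now and then, are a little off and sometimes report something else, mostly with a low value. They report only what shows in the picture. A call takes as long as a camera call. They do not tell look-alikes from the thing itself.
- env.look_for(query, picture): "box" ([left, top, right, bottom] in pixels, round what is visible of it).
- env.tip_of(query, picture): "location" ([column, row] in pixels: a listed point, or the origin of a listed thing).
The state is a dict: "time_s": time; "q": joint angles; "qvel": joint speeds; "joint_efforts": joint torques, N m; "position": TCP position; "tool_rot": TCP orientation; "ft_force": force on the tool from outside, world axes, zero at the start; "wrist_torque": the same for the moment, N m; "grip_width": finger opening in m; "gripper_force": force on a finger pad.
Only numpy, scipy, OpenCV 4.12 (cv2) and the standard library are available. Lean on these libraries where they do the work, as an engineer would, in place of code of your own. Each camera call takes 0.05 s, during which the arm holds its last target. There are 200 camera calls.

## Working session

There is one attempt and no reset: what is moved stays moved. The work goes in short steps, Python scripts to look and compute and a tool call to move; the robot and the scene stay as the last step left them, time stands still between calls to the robot, and variables do not carry over. Pictures are saved under pics/ and viewed, at most 10 in all, crops included, and the job is handed in when it is done.

Besides the shell and the picture viewer there is one more tool, called after "Request:" as a command line: name --argument value ..., lists and objects as JSON in quotes. arm_command: Moves the arm, as the interface text tells. Its arguments: {"type":"object","properties":{"deltas":{"type":"array"},"squeeze":{"type":"number"}},"required":["deltas"]}

```bash
ls; mkdir -p pics; cat > h.py <<'E'
import numpy as np, cv2
from rig import env
def ray(im,px):
    K=np.array(im["camera_matrix"],float); k=im["k1"]
    d=np.array([(px[0]-K[0,2])/K[0,0],(px[1]-K[1,2])/K[1,1]]); s=d.copy()
    for _ in range(30): s=d/(1+k*(s@s))
    v=np.array(im["orientation"])@np.array([s[0],-s[1],-1.]); return np.array(im["eye"]),v/np.linalg.norm(v)
def proj(im,P):
    K=np.array(im["camera_matrix"],float)
    c=np.array(im["orientation"]).T@(np.array(P,float)-im["eye"]); s=np.array([c[0],-c[1]])/-c[2]; s=s*(1+im["k1"]*(s@s))
    return [K[0,0]*s[0]+K[0,2],K[1,1]*s[1]+K[1,2]]
def tri(rays):
    A=np.zeros((3,3));b=np.zeros(3)
    for e,v in rays:
        M=np.eye(3)-np.outer(v,v);A+=M;b+=M@e
    P=np.linalg.solve(A,b); return P,[np.linalg.norm((np.eye(3)-np.outer(v,v))@(P-e)) for e,v in rays]
def plane(im,px,z):
    e,v=ray(im,px); return e+v*(z-e[2])/v[2]
E
python3 - <<'E'
from h import *
import pprint
np.set_printoptions(precision=3,suppress=True)
ims={}
for n in("side","top"):
    im=ims[n]=env.get_image(n); cv2.imwrite(f"pics/{n}0.png",im["color"]); print(n,im["eye"],np.array(im["orientation"]),im["k1"])
    for q in("filter_module","test_stand"): print(q,[(np.round(d["box"]),round(d["p"],2)) for d in env.look_for(q,im)])
    for q in("filter_module","module_grip","socket_mouth","jaw_middle","test_stand","kapton_roll","regulator_board","solder_spool"): print(q,[(np.round(d["location"],1),round(d["p"],2)) for d in env.tip_of(q,im)])
print(env.observe())
E
```

```text
pics
side [ 0.267 -0.679  0.468] [[ 0.944  0.124 -0.306]
 [-0.33   0.411 -0.85 ]
 [ 0.021  0.903  0.429]] -0.10771113618990695
filter_module [(array([208., 286., 232., 312.]), 0.69), (array([302., 235., 330., 277.]), 0.68), (array([198., 230., 223., 286.]), 0.57)]
test_stand [(array([264., 260., 368., 324.]), 0.72)]
filter_module [(array([306.1, 272. ]), 0.7), (array([223. , 310.5]), 0.59), (array([309.3, 272.1]), 0.58)]
module_grip [(array([312.3, 249.8]), 0.88), (array([210.8, 249.9]), 0.87)]
socket_mouth [(array([313.9, 269.8]), 0.91)]
jaw_middle [(array([311.9, 271.6]), 0.79)]
test_stand [(array([307. , 293.9]), 0.85)]
kapton_roll [(array([284.8, 247.1]), 0.83), (array([313. , 269.7]), 0.55)]
regulator_board [(array([335.1, 353.1]), 0.56)]
solder_spool [(array([381.9, 288.2]), 0.57)]
top [0.416 0.037 1.17 ] [[ 0.015  0.994 -0.111]
 [-1.     0.014 -0.002]
 [-0.001  0.111  0.994]] -0.21228504118360453
filter_module [(array([283., 268., 312., 285.]), 0.74), (array([335., 269., 345., 284.]), 0.63), (array([327., 187., 352., 210.]), 0.57)]
test_stand [(array([300., 163., 378., 241.]),
[... 321 characters left out ...]
rray([335.6, 200.3]), 0.51)]
kapton_roll [(array([268. , 199.8]), 0.59)]
regulator_board [(array([400.5, 217.9]), 0.97)]
solder_spool [(array([348.8, 150.1]), 0.56)]
{'time_s': 1.1, 'q': array([ 57.909,  21.807,  74.334,  -0.001,  83.859, -12.335]), 'qvel': array([ 0.006,  0.009,  0.053,  0.072, -0.031,  0.038]), 'joint_efforts': array([ -0.   , -44.833, -23.146,  -0.   ,   0.001,  -0.   ]), 'position': array([0.186, 0.518, 0.25 ]), 'tool_rot': array([[-0.941,  0.338,  0.   ],
       [ 0.338,  0.941, -0.   ],
       [-0.   , -0.   , -1.   ]]), 'ft_force': array([-0.453,  0.941,  0.423]), 'wrist_torque': array([-0.042, -0.023, -0.019]), 'gripper_force': 0.0, 'grip_width': 0.08538725916609118}
```

```bash
python3 - <<'E'
import cv2,numpy as np
t=cv2.imread("pics/top0.png")[130:310,220:430]; s=cv2.imread("pics/side0.png")[210:390,180:420]
cv2.imwrite("pics/c1.png",cv2.resize(t,None,fx=3.3,fy=3.3,interpolation=2)); cv2.imwrite("pics/c2.png",cv2.resize(s,None,fx=3.3,fy=3.3,interpolation=2))
E
```

```text
(no output)
```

View pics/c1.png

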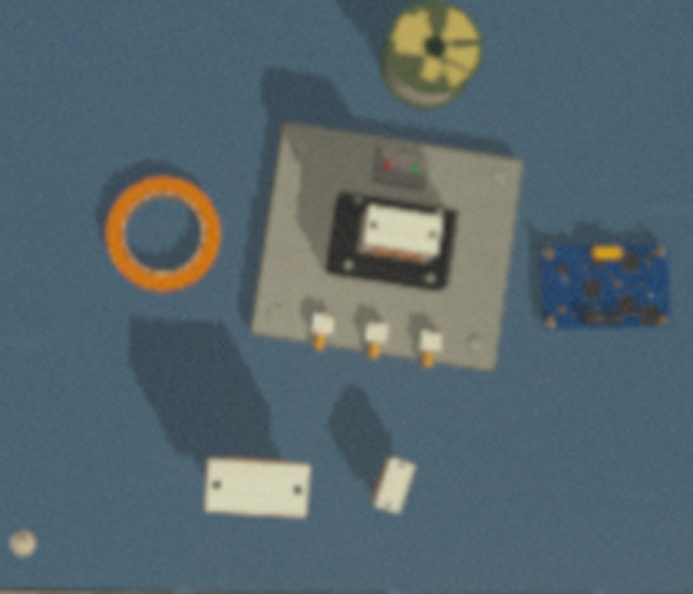

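View pics/c2.png

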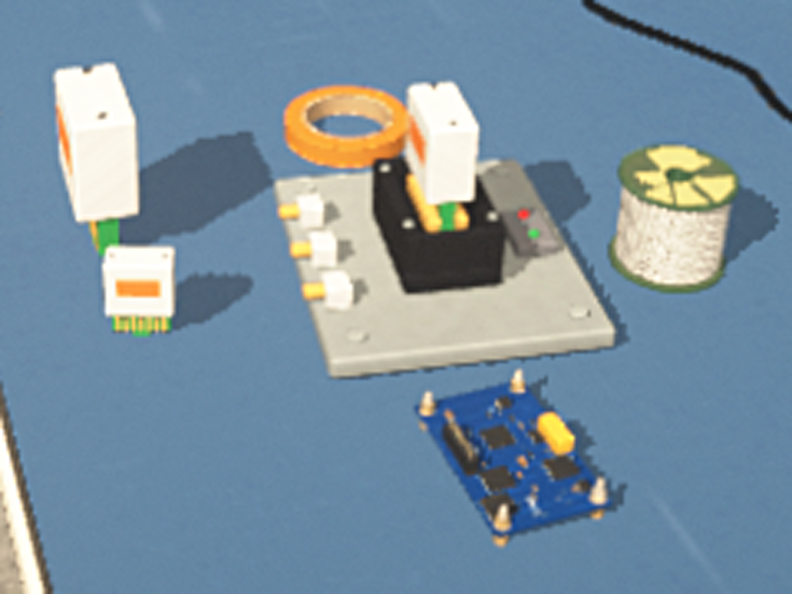

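The pictures show three candidates. A large module stands at top (294,277), a small one at top (338,277), and the seated one at top (337,200) / side (312,250). The seated one matches the description. Next I fit the stand and module pose from corners in both views.

```bash
cat > fit.py <<'E'
from h import *
from scipy.optimize import least_squares
np.set_printoptions(precision=4,suppress=True)
T=lambda u,v:(220+(u+.5)/3.3-.5,130+(v+.5)/3.3-.5); S=lambda u,v:(180+(u+.5)/3.3-.5,210+(v+.5)/3.3-.5)
ims={n:env.get_image(n) for n in("top","side")}
pl=[(-.07,.08),(.07,.08),(.07,-.08),(-.07,-.08)]; bl=[(-.025,.038),(.025,.038),(.025,-.038),(-.025,-.038)]; ml=[(-.012,.023),(.012,.023),(.012,-.023),(-.012,-.023)]
obs=[("top",T,pl,.016,[(252,333),(284,122),(523,160),(495,370)]),("side",S,pl,.016,[(275,182),(522,160),(615,335),(330,365)]),
("top",T,bl,.05,[(327,272),(338,195),(457,208),(447,290)]),("side",S,bl,.05,[(373,162),None,(502,228),(400,240)]),
("top",T,ml,.1,[(360,248),(368,205),(443,211),(437,258)]),("side",S,ml,.1,[(407,88),(450,82),(478,122),(433,128)])]
def res(p,full=False):
    R=np.array([[np.cos(p[2]),-np.sin(p[2])],[np.sin(p[2]),np.cos(p[2])]]); r=[]
    for n,f,m,z,px in obs:
        for a,b in zip(m,px):
            if b is None: continue
            off=p[3:5] if m is ml else 0
            q=R@(np.array(a)+off)+p[:2]; r.append(np.array(proj(ims[n],[*q,z]))-f(*b))
    return np.array(r) if full else np.ravel(r)
s=least_squares(res,[.5,0,0,0,0],loss="soft_l1"); print(s.x,np.degrees(s.x[2])); print(res(s.x,True).round(1).tolist())
for i in range(4): print("mod top corner",*tri([ray(ims["top"],T(*obs[4][4][i])),ray(ims["side"],S(*obs[5][4][i]))]))
print("block",*tri([ray(ims["top"],T(*obs[2][4][3-1])),ray(ims["side"],S(*obs[3][4][2]))]))
c=cv2.resize(ims["side"]["color"][220:300,280:370],None,fx=6,fy=6,interpolation=2)
R=np.array([[np.cos(s.x[2]),-np.sin(s.x[2])],[np.sin(s.x[2]),np.cos(s.x[2])]])
for m,z in((ml,.1),(ml,.058),(bl,.05)):
    q=[proj(ims["side"],[*(R@(np.array(a)+(s.x[3:5] if m is ml else 0))+s.x[:2]),z]) for a in m]
    cv2.polylines(c,[np.int32([((u-280+.5)*6,(v-220+.5)*6) for u,v in q])],True,(0,0,255),1)
cv2.imwrite("pics/c3.png",c)
E
python3 fit.py
```

```text
[ 0.5428 -0.0855 -0.1454 -0.      0.0009] -8.33282028751585
[[-1.1, 0.5], [-0.6, 0.0], [0.2, 0.4], [-0.4, 1.1], [-0.6, -0.7], [-1.0, -0.5], [1.2, -0.8], [-0.2, -0.1], [0.2, -0.3], [0.5, -0.7], [0.5, 1.2], [0.1, 0.0], [-0.2, -0.8], [1.8, 1.3], [2.1, 0.7], [0.1, -0.8], [-0.5, 0.4], [-0.4, 2.2], [-0.4, -0.1], [0.1, -0.7], [1.2, 0.1], [0.5, 1.9], [-0.8, 1.3]]
mod top corner [ 0.5336 -0.0602  0.0989] [np.float64(0.00057279255321801), np.float64(0.0005727925532179483)]
mod top corner [ 0.5574 -0.064   0.1007] [np.float64(0.001541995359195694), np.float64(0.0015419953591957341)]
mod top corner [ 0.5533 -0.1086  0.1032] [np.float64(0.002412709932295128), np.float64(0.002412709932295214)]
mod top corner [ 0.5279 -0.1062  0.1026] [np.float64(0.0006682092465350169), np.float64(0.0006682092465349006)]
block [ 0.5623 -0.1246  0.0515] [np.float64(0.0022380950230343256), np.float64(0.002238095023034381)]
```

View pics/c3.png

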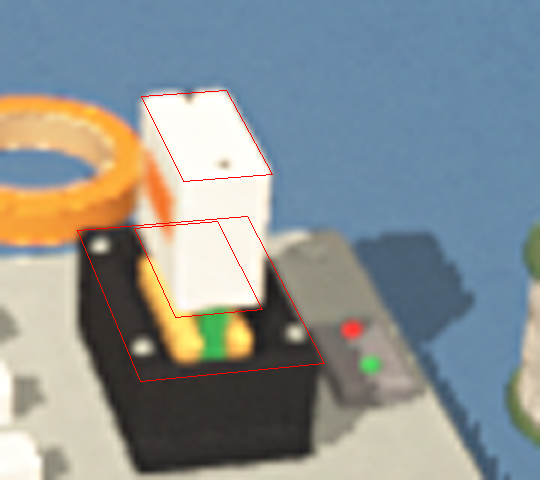

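The overlay agrees with the image to about 1–2 mm. The module top measures z≈0.101 (text says 0.100) and its footprint 24 x 46 mm, so this is the right one. Its centre is at about (0.543, -0.0845), yaw about -8.2°. I move above it first.

Request:
arm_command --deltas '[{"rz": -0.1},{"rz": -0.102},{"dx": -0.022,"dy": -0.0273},{"dx": -0.022,"dy": -0.0273},{"dx": -0.022,"dy": -0.0273},{"dx": -0.022,"dy": -0.0273},{"dx": -0.022,"dy": -0.0273},{"dx": -0.022,"dy": -0.0273},{"dx": -0.022,"dy": -0.0273},{"dx": -0.022,"dy": -0.0273},{"dx": -0.022,"dy": -0.0273},{"dx": -0.022,"dy": -0.0273}]'

```text
invalid input
```

Request:
arm_command --deltas '[{"dx": -0.022,"dy": -0.0273},{"dx": -0.022,"dy": -0.0273},{"dx": -0.022,"dy": -0.0273},{"dx": -0.022,"dy": -0.0273},{"dx": -0.022,"dy": -0.0273},{"dx": -0.022,"dy": -0.0273},{"dx": -0.022,"dy": -0.0273},{"dx": -0.022,"dy": -0.0273},{"dx": -0.022,"dy": -0.0273},{"dx": -0.022,"dy": -0.0273},{},{}]'

```text
invalid input
```

Request:
arm_command --deltas '[{"rx": 0,"ry": 0,"rz": -0.1,"dx": 0,"dy": 0,"dz": 0,"fingers": 0.085},{"rx": 0,"ry": 0,"rz": -0.102,"dx": 0,"dy": 0,"dz": 0,"fingers": 0.085},{"rx": 0,"ry": 0,"rz": 0,"dx": -0.022,"dy": -0.0273,"dz": 0,"fingers": 0.085},{"rx": 0,"ry": 0,"rz": 0,"dx": -0.022,"dy": -0.0273,"dz": 0,"fingers": 0.085},{"rx": 0,"ry": 0,"rz": 0,"dx": -0.022,"dy": -0.0273,"dz": 0,"fingers": 0.085},{"rx": 0,"ry": 0,"rz": 0,"dx": -0.022,"dy": -0.0273,"dz": 0,"fingers": 0.085},{"rx": 0,"ry": 0,"rz": 0,"dx": -0.022,"dy": -0.0273,"dz": 0,"fingers": 0.085},{"rx": 0,"ry": 0,"rz": 0,"dx": -0.022,"dy": -0.0273,"dz": 0,"fingers": 0.085},{"rx": 0,"ry": 0,"rz": 0,"dx": -0.022,"dy": -0.0273,"dz": 0,"fingers": 0.085},{"rx": 0,"ry": 0,"rz": 0,"dx": -0.022,"dy": -0.0273,"dz": 0,"fingers": 0.085},{"rx": 0,"ry": 0,"rz": 0,"dx": -0.022,"dy": -0.0273,"dz": 0,"fingers": 0.085},{"rx": 0,"ry": 0,"rz": 0,"dx": -0.022,"dy": -0.0273,"dz": 0,"fingers": 0.085}]'

```text
time_s: 2.4
position: [0.3653, 0.2148, 0.2502]
tool_rot: [[-0.99, 0.142, 0.0], [0.142, 0.99, 0.0], [-0.0, 0.0, -1.0]]
ft_force: [1.3, -0.8, -0.7]
grip_width: 0.0845
gripper_force: 0.0
```

Request:
arm_command --deltas '[{"rx": 0,"ry": 0,"rz": 0,"dx": -0.022,"dy": -0.0273,"dz": 0,"fingers": 0.085},{"rx": 0,"ry": 0,"rz": 0,"dx": -0.022,"dy": -0.0273,"dz": 0,"fingers": 0.085},{"rx": 0,"ry": 0,"rz": 0,"dx": -0.022,"dy": -0.0273,"dz": 0,"fingers": 0.085},{"rx": 0,"ry": 0,"rz": 0,"dx": -0.022,"dy": -0.0273,"dz": 0,"fingers": 0.085},{"rx": 0,"ry": 0,"rz": 0,"dx": -0.022,"dy": -0.0273,"dz": 0,"fingers": 0.085},{"rx": 0,"ry": 0,"rz": 0,"dx": -0.022,"dy": -0.0273,"dz": 0,"fingers": 0.085},{"rx": 0,"ry": 0,"rz": 0,"dx": -0.022,"dy": -0.0273,"dz": 0,"fingers": 0.085},{"rx": 0,"ry": 0,"rz": 0,"dx": -0.022,"dy": -0.0273,"dz": 0,"fingers": 0.085},{"rx": 0,"ry": 0,"rz": 0,"dx": -0.022,"dy": -0.0273,"dz": 0,"fingers": 0.085},{"rx": 0,"ry": 0,"rz": 0,"dx": -0.022,"dy": -0.0273,"dz": 0,"fingers": 0.085},{"rx": 0,"ry": 0,"rz": 0,"dx": 0,"dy": 0,"dz": 0.03,"fingers": 0.085},{"rx": 0,"ry": 0,"rz": 0,"dx": 0,"dy": 0,"dz": 0.03,"fingers": 0.085}]'

```text
time_s: 3.6
position: [0.5442, -0.0865, 0.1894]
tool_rot: [[-0.99, 0.144, 0.002], [0.144, 0.99, -0.001], [-0.002, -0.0, -1.0]]
ft_force: [-0.1, -0.4, -1.3]
grip_width: 0.0851
gripper_force: 0.0
```

Request:
arm_command --deltas '[{"rx": 0,"ry": 0,"rz": 0,"dx": 0,"dy": 0.001,"dz": 0.02,"fingers": 0.085},{"rx": 0,"ry": 0,"rz": 0,"dx": 0,"dy": 0,"dz": 0.02,"fingers": 0.085},{"rx": 0,"ry": 0,"rz": 0,"dx": 0,"dy": 0,"dz": 0.02,"fingers": 0.085},{"rx": 0,"ry": 0,"rz": 0,"dx": 0,"dy": 0,"dz": 0.008,"fingers": 0.085},{"rx": 0,"ry": 0,"rz": 0,"dx": 0,"dy": 0,"dz": 0,"fingers": 0.085}]'

```text
time_s: 4.1
position: [0.5436, -0.0844, 0.1214]
tool_rot: [[-0.99, 0.142, -0.002], [0.142, 0.99, 0.001], [0.002, 0.0, -1.0]]
ft_force: [-0.8, 0.1, -0.4]
grip_width: 0.085
gripper_force: 0.0
```

```bash
python3 - <<'E'
from h import *
a=env.get_image("side")["color"][195:295,265:375]; b=env.get_image("top")["color"][150:250,280:390]
cv2.imwrite("pics/c4.png",cv2.resize(np.hstack([a,b]),None,fx=3.6,fy=3.6,interpolation=2)); s=env.observe(); print(s["position"],s["time_s"])
E
```

```text
[ 0.54426071 -0.08460188  0.12282933] 4.2
```

View pics/c4.png

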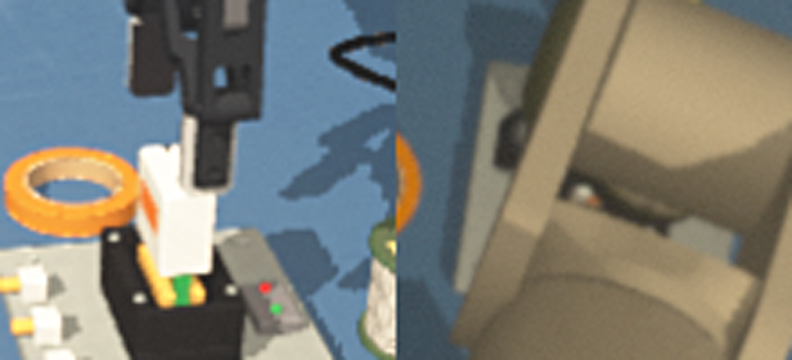

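Request:
arm_command --deltas '[{"rx": 0,"ry": 0,"rz": 0,"dx": 0.001,"dy": 0,"dz": 0.015,"fingers": 0.085},{"rx": 0,"ry": 0,"rz": 0,"dx": 0,"dy": 0,"dz": 0.015,"fingers": 0.085},{"rx": 0,"ry": 0,"rz": 0,"dx": 0,"dy": 0,"dz": 0.011,"fingers": 0.085},{"rx": 0,"ry": 0,"rz": 0,"dx": 0,"dy": 0,"dz": 0,"fingers": 0.085},{"rx": 0,"ry": 0,"rz": 0,"dx": 0,"dy": 0,"dz": 0,"fingers": 0.085}]'

```text
time_s: 4.7
position: [0.5432, -0.0844, 0.0817]
tool_rot: [[-0.99, 0.142, 0.001], [0.142, 0.99, -0.0], [-0.001, -0.0, -1.0]]
ft_force: [0.7, -1.5, -0.3]
grip_width: 0.085
gripper_force: 0.0
```

Request:
arm_command --deltas '[{"rx": 0,"ry": 0,"rz": 0,"dx": 0,"dy": 0,"dz": 0,"fingers": 0.05},{"rx": 0,"ry": 0,"rz": 0,"dx": 0,"dy": 0,"dz": 0,"fingers": 0.05},{"rx": 0,"ry": 0,"rz": 0,"dx": 0,"dy": 0,"dz": 0,"fingers": 0.046},{"rx": 0,"ry": 0,"rz": 0,"dx": 0,"dy": 0,"dz": 0,"fingers": 0.043},{"rx": 0,"ry": 0,"rz": 0,"dx": 0,"dy": 0,"dz": 0,"fingers": 0.04},{"rx": 0,"ry": 0,"rz": 0,"dx": 0,"dy": 0,"dz": 0,"fingers": 0.035}]' --squeeze 80

```text
time_s: 5.3
position: [0.5433, -0.0835, 0.082]
tool_rot: [[-0.99, 0.142, 0.002], [0.142, 0.99, 0.001], [-0.002, 0.001, -1.0]]
ft_force: [-0.3, 6.0, 5.4]
grip_width: 0.0451
gripper_force: 81.2
```

Request:
arm_command --deltas '[{"rx": -0.03,"ry": 0,"rz": 0,"dx": 0,"dy": -0.00117,"dz": -8e-05,"fingers": 0.035},{"rx": -0.03,"ry": 0,"rz": 0,"dx": 0,"dy": -0.00117,"dz": -8e-05,"fingers": 0.035},{"rx": -0.03,"ry": 0,"rz": 0,"dx": 0,"dy": -0.00117,"dz": -8e-05,"fingers": 0.035},{"rx": -0.03,"ry": 0,"rz": 0,"dx": 0,"dy": -0.00117,"dz": -8e-05,"fingers": 0.035},{"rx": -0.03,"ry": 0,"rz": 0,"dx": 0,"dy": -0.00117,"dz": -8e-05,"fingers": 0.035}]'

```text
time_s: 5.8
position: [0.5423, -0.0901, 0.0818]
tool_rot: [[-0.99, 0.14, 0.023], [0.142, 0.979, 0.149], [-0.001, 0.15, -0.989]]
ft_force: [-1.1, 0.6, 2.9]
grip_width: 0.0453
gripper_force: 81.7
```

Request:
arm_command --deltas '[{"rx": 0.029,"ry": 0,"rz": 0,"dx": 0,"dy": 0.00115,"dz": -0.0001,"fingers": 0.035},{"rx": 0.029,"ry": 0,"rz": 0,"dx": 0,"dy": 0.00115,"dz": -0.0001,"fingers": 0.035},{"rx": 0.029,"ry": 0,"rz": 0,"dx": 0,"dy": 0.00115,"dz": -0.0001,"fingers": 0.035},{"rx": 0.029,"ry": 0,"rz": 0,"dx": 0,"dy": 0.00115,"dz": -0.0001,"fingers": 0.035},{"rx": 0.029,"ry": 0,"rz": 0,"dx": 0,"dy": 0.00115,"dz": -0.0001,"fingers": 0.035},{"rx": 0.029,"ry": 0,"rz": 0,"dx": 0,"dy": 0.00115,"dz": -0.0001,"fingers": 0.035},{"rx": 0.029,"ry": 0,"rz": 0,"dx": 0,"dy": 0.00115,"dz": -0.0001,"fingers": 0.035},{"rx": 0.029,"ry": 0,"rz": 0,"dx": 0,"dy": 0.00115,"dz": -0.0001,"fingers": 0.035},{"rx": 0.029,"ry": 0,"rz": 0,"dx": 0,"dy": 0.00115,"dz": -0.0001,"fingers": 0.035},{"rx": 0.029,"ry": 0,"rz": 0,"dx": 0,"dy": 0.00115,"dz": -0.0001,"fingers": 0.035},{"rx": 0.029,"ry": 0,"rz": 0,"dx": 0,"dy": 0.00115,"dz": -0.0001,"fingers": 0.035}]'

```text
time_s: 6.9
position: [0.5439, -0.0777, 0.0823]
tool_rot: [[-0.99, 0.14, -0.024], [0.142, 0.975, -0.168], [-0.0, -0.17, -0.985]]
ft_force: [-0.6, -1.4, -2.4]
grip_width: 0.0452
gripper_force: 82.1
```

```bash
python3 - <<'E'
from h import *
im=env.get_image("side"); a=im["color"][195:305,250:390]
cv2.imwrite("pics/c5.png",cv2.resize(a,None,fx=5,fy=5,interpolation=2)); s=env.observe(); print(s["position"],s["time_s"],s["ft_force"],s["tool_rot"][2])
E
```

```text
[ 0.54390485 -0.07752371  0.08224909] 6.95 [-0.35654998 -4.85154077 -1.93782865] [-2.88010394e-04 -1.71879969e-01 -9.85117858e-01]
```

View pics/c5.png

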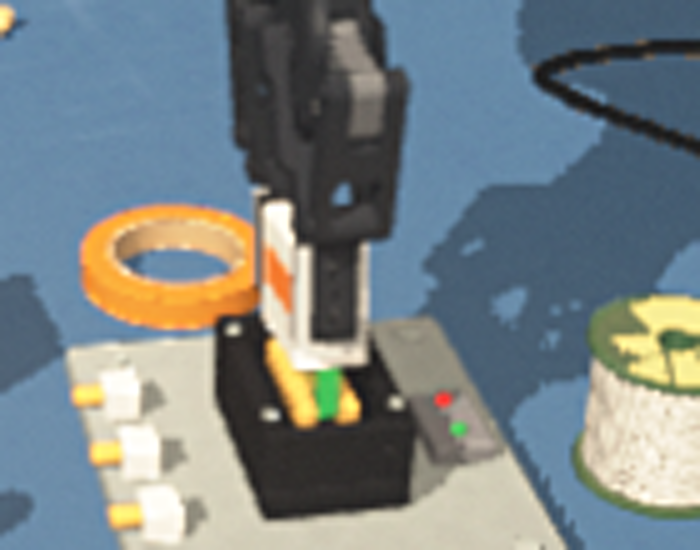

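Request:
arm_command --deltas '[{"rx": -0.029,"ry": 0,"rz": 0,"dx": 0,"dy": -0.00119,"dz": -0.00013,"fingers": 0.035},{"rx": -0.029,"ry": 0,"rz": 0,"dx": 0,"dy": -0.00119,"dz": -0.00013,"fingers": 0.035},{"rx": -0.029,"ry": 0,"rz": 0,"dx": 0,"dy": -0.00119,"dz": -0.00013,"fingers": 0.035},{"rx": -0.029,"ry": 0,"rz": 0,"dx": 0,"dy": -0.00119,"dz": -0.00013,"fingers": 0.035},{"rx": -0.029,"ry": 0,"rz": 0,"dx": 0,"dy": -0.00119,"dz": -0.00013,"fingers": 0.035},{"rx": -0.029,"ry": 0,"rz": 0,"dx": 0,"dy": -0.00119,"dz": -0.00013,"fingers": 0.035},{"rx": -0.029,"ry": 0,"rz": 0,"dx": 0,"dy": -0.00119,"dz": -0.00013,"fingers": 0.035},{"rx": -0.029,"ry": 0,"rz": 0,"dx": 0,"dy": -0.00119,"dz": -0.00013,"fingers": 0.035},{"rx": -0.029,"ry": 0,"rz": 0,"dx": 0,"dy": -0.00119,"dz": -0.00013,"fingers": 0.035},{"rx": -0.029,"ry": 0,"rz": 0,"dx": 0,"dy": -0.00119,"dz": -0.00013,"fingers": 0.035},{"rx": -0.029,"ry": 0,"rz": 0,"dx": 0,"dy": -0.00119,"dz": -0.00013,"fingers": 0.035},{"rx": -0.029,"ry": 0,"rz": 0,"dx": 0,"dy": -0.00119,"dz": -0.00013,"fingers": 0.035}]'

```text
time_s: 8.15
position: [0.5417, -0.0914, 0.0836]
tool_rot: [[-0.99, 0.14, 0.025], [0.142, 0.974, 0.179], [0.0, 0.18, -0.984]]
ft_force: [1.4, 2.7, -6.6]
grip_width: 0.0451
gripper_force: 82.4
```

Request:
arm_command --deltas '[{"rx": 0.029,"ry": 0,"rz": 0,"dx": 0,"dy": 0.00122,"dz": -0.00013,"fingers": 0.035},{"rx": 0.029,"ry": 0,"rz": 0,"dx": 0,"dy": 0.00122,"dz": -0.00013,"fingers": 0.035},{"rx": 0.029,"ry": 0,"rz": 0,"dx": 0,"dy": 0.00122,"dz": -0.00013,"fingers": 0.035},{"rx": 0.029,"ry": 0,"rz": 0,"dx": 0,"dy": 0.00122,"dz": -0.00013,"fingers": 0.035},{"rx": 0.029,"ry": 0,"rz": 0,"dx": 0,"dy": 0.00122,"dz": -0.00013,"fingers": 0.035},{"rx": 0.029,"ry": 0,"rz": 0,"dx": 0,"dy": 0.00122,"dz": -0.00013,"fingers": 0.035},{"rx": 0.029,"ry": 0,"rz": 0,"dx": 0,"dy": 0.00122,"dz": -0.00013,"fingers": 0.035},{"rx": 0.029,"ry": 0,"rz": 0,"dx": 0,"dy": 0.00122,"dz": -0.00013,"fingers": 0.035},{"rx": 0.029,"ry": 0,"rz": 0,"dx": 0,"dy": 0.00122,"dz": -0.00013,"fingers": 0.035},{"rx": 0.029,"ry": 0,"rz": 0,"dx": 0,"dy": 0.00122,"dz": -0.00013,"fingers": 0.035},{"rx": 0.029,"ry": 0,"rz": 0,"dx": 0,"dy": 0.00122,"dz": -0.00013,"fingers": 0.035},{"rx": 0.029,"ry": 0,"rz": 0,"dx": 0,"dy": 0.00122,"dz": -0.00013,"fingers": 0.035}]'

```text
time_s: 9.35
position: [0.544, -0.0773, 0.0861]
tool_rot: [[-0.99, 0.14, -0.023], [0.142, 0.975, -0.17], [-0.001, -0.172, -0.985]]
ft_force: [0.7, -1.5, -4.8]
grip_width: 0.0451
gripper_force: 83.6
```

Request:
arm_command --deltas '[{"rx": -0.029,"ry": 0,"rz": 0,"dx": 0,"dy": -0.00129,"dz": -0.00012,"fingers": 0.035},{"rx": -0.029,"ry": 0,"rz": 0,"dx": 0,"dy": -0.00129,"dz": -0.00012,"fingers": 0.035},{"rx": -0.029,"ry": 0,"rz": 0,"dx": 0,"dy": -0.00129,"dz": -0.00012,"fingers": 0.035},{"rx": -0.029,"ry": 0,"rz": 0,"dx": 0,"dy": -0.00129,"dz": -0.00012,"fingers": 0.035},{"rx": -0.029,"ry": 0,"rz": 0,"dx": 0,"dy": -0.00129,"dz": -0.00012,"fingers": 0.035},{"rx": -0.029,"ry": 0,"rz": 0,"dx": 0,"dy": -0.00129,"dz": -0.00012,"fingers": 0.035},{"rx": -0.029,"ry": 0,"rz": 0,"dx": 0,"dy": -0.00129,"dz": -0.00012,"fingers": 0.035},{"rx": -0.029,"ry": 0,"rz": 0,"dx": 0,"dy": -0.00129,"dz": -0.00012,"fingers": 0.035},{"rx": -0.029,"ry": 0,"rz": 0,"dx": 0,"dy": -0.00129,"dz": -0.00012,"fingers": 0.035},{"rx": -0.029,"ry": 0,"rz": 0,"dx": 0,"dy": -0.00129,"dz": -0.00012,"fingers": 0.035},{"rx": -0.029,"ry": 0,"rz": 0,"dx": 0,"dy": -0.00129,"dz": -0.00012,"fingers": 0.035},{"rx": -0.029,"ry": 0,"rz": 0,"dx": 0,"dy": -0.00129,"dz": -0.00012,"fingers": 0.035}]'

```text
time_s: 10.55
position: [0.5417, -0.0923, 0.0875]
tool_rot: [[-0.99, 0.139, 0.026], [0.142, 0.974, 0.177], [-0.0, 0.179, -0.984]]
ft_force: [0.5, 1.3, -3.8]
grip_width: 0.0448
gripper_force: 83.9
```

Request:
arm_command --deltas '[{"rx": 0.029,"ry": 0,"rz": 0,"dx": 0,"dy": 0.00132,"dz": -0.00012,"fingers": 0.035},{"rx": 0.029,"ry": 0,"rz": 0,"dx": 0,"dy": 0.00132,"dz": -0.00012,"fingers": 0.035},{"rx": 0.029,"ry": 0,"rz": 0,"dx": 0,"dy": 0.00132,"dz": -0.00012,"fingers": 0.035},{"rx": 0.029,"ry": 0,"rz": 0,"dx": 0,"dy": 0.00132,"dz": -0.00012,"fingers": 0.035},{"rx": 0.029,"ry": 0,"rz": 0,"dx": 0,"dy": 0.00132,"dz": -0.00012,"fingers": 0.035},{"rx": 0.029,"ry": 0,"rz": 0,"dx": 0,"dy": 0.00132,"dz": -0.00012,"fingers": 0.035},{"rx": 0.029,"ry": 0,"rz": 0,"dx": 0,"dy": 0.00132,"dz": -0.00012,"fingers": 0.035},{"rx": 0.029,"ry": 0,"rz": 0,"dx": 0,"dy": 0.00132,"dz": -0.00012,"fingers": 0.035},{"rx": 0.029,"ry": 0,"rz": 0,"dx": 0,"dy": 0.00132,"dz": -0.00012,"fingers": 0.035},{"rx": 0.029,"ry": 0,"rz": 0,"dx": 0,"dy": 0.00132,"dz": -0.00012,"fingers": 0.035},{"rx": 0.029,"ry": 0,"rz": 0,"dx": 0,"dy": 0.00132,"dz": -0.00012,"fingers": 0.035},{"rx": 0.029,"ry": 0,"rz": 0,"dx": 0,"dy": 0.00132,"dz": -0.00012,"fingers": 0.035}]'

```text
time_s: 11.75
position: [0.5441, -0.0771, 0.0894]
tool_rot: [[-0.99, 0.14, -0.023], [0.141, 0.975, -0.171], [-0.001, -0.172, -0.985]]
ft_force: [-0.4, -2.3, -3.5]
grip_width: 0.0449
gripper_force: 84.5
```

Request:
arm_command --deltas '[{"rx": -0.029,"ry": 0,"rz": 0,"dx": 0,"dy": -0.00138,"dz": -0.00012,"fingers": 0.035},{"rx": -0.029,"ry": 0,"rz": 0,"dx": 0,"dy": -0.00138,"dz": -0.00012,"fingers": 0.035},{"rx": -0.029,"ry": 0,"rz": 0,"dx": 0,"dy": -0.00138,"dz": -0.00012,"fingers": 0.035},{"rx": -0.029,"ry": 0,"rz": 0,"dx": 0,"dy": -0.00138,"dz": -0.00012,"fingers": 0.035},{"rx": -0.029,"ry": 0,"rz": 0,"dx": 0,"dy": -0.00138,"dz": -0.00012,"fingers": 0.035},{"rx": -0.029,"ry": 0,"rz": 0,"dx": 0,"dy": -0.00138,"dz": -0.00012,"fingers": 0.035},{"rx": -0.029,"ry": 0,"rz": 0,"dx": 0,"dy": -0.00138,"dz": -0.00012,"fingers": 0.035},{"rx": -0.029,"ry": 0,"rz": 0,"dx": 0,"dy": -0.00138,"dz": -0.00012,"fingers": 0.035},{"rx": -0.029,"ry": 0,"rz": 0,"dx": 0,"dy": -0.00138,"dz": -0.00012,"fingers": 0.035},{"rx": -0.029,"ry": 0,"rz": 0,"dx": 0,"dy": -0.00138,"dz": -0.00012,"fingers": 0.035},{"rx": -0.029,"ry": 0,"rz": 0,"dx": 0,"dy": -0.00138,"dz": -0.00012,"fingers": 0.035},{"rx": -0.029,"ry": 0,"rz": 0,"dx": 0,"dy": -0.00138,"dz": -0.00012,"fingers": 0.035}]'

```text
time_s: 12.95
position: [0.5416, -0.093, 0.0907]
tool_rot: [[-0.99, 0.139, 0.025], [0.142, 0.974, 0.177], [-0.0, 0.179, -0.984]]
ft_force: [0.6, 2.3, -3.5]
grip_width: 0.045
gripper_force: 84.5
```

```bash
python3 - <<'E'
from h import *
im=env.get_image("side"); a=im["color"][195:305,250:390]
cv2.imwrite("pics/c6.png",cv2.resize(a,None,fx=5,fy=5,interpolation=2))
E
```

```text
(no output)
```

View pics/c6.png

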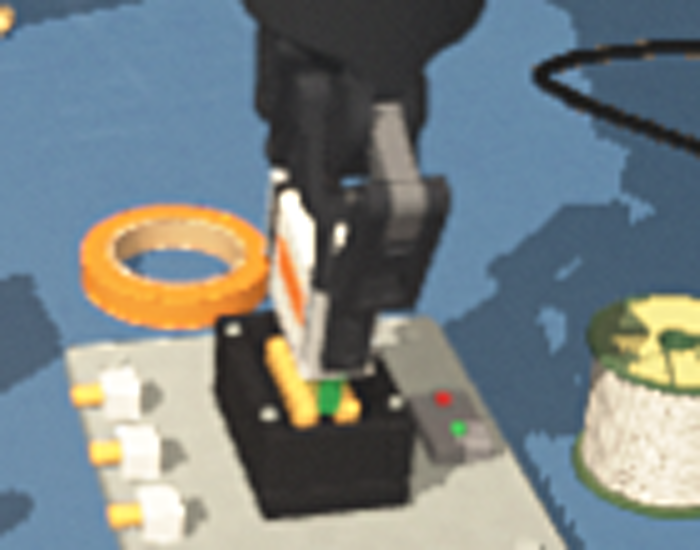

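The module leans with the gripper and the stand sits at the same pixels as before. I continue rocking.

Request:
arm_command --deltas '[{"rx": 0.029,"ry": 0,"rz": 0,"dx": 0,"dy": 0.00142,"dz": -0.00012,"fingers": 0.035},{"rx": 0.029,"ry": 0,"rz": 0,"dx": 0,"dy": 0.00142,"dz": -0.00012,"fingers": 0.035},{"rx": 0.029,"ry": 0,"rz": 0,"dx": 0,"dy": 0.00142,"dz": -0.00012,"fingers": 0.035},{"rx": 0.029,"ry": 0,"rz": 0,"dx": 0,"dy": 0.00142,"dz": -0.00012,"fingers": 0.035},{"rx": 0.029,"ry": 0,"rz": 0,"dx": 0,"dy": 0.00142,"dz": -0.00012,"fingers": 0.035},{"rx": 0.029,"ry": 0,"rz": 0,"dx": 0,"dy": 0.00142,"dz": -0.00012,"fingers": 0.035},{"rx": 0.029,"ry": 0,"rz": 0,"dx": 0,"dy": 0.00142,"dz": -0.00012,"fingers": 0.035},{"rx": 0.029,"ry": 0,"rz": 0,"dx": 0,"dy": 0.00142,"dz": -0.00012,"fingers": 0.035},{"rx": 0.029,"ry": 0,"rz": 0,"dx": 0,"dy": 0.00142,"dz": -0.00012,"fingers": 0.035},{"rx": 0.029,"ry": 0,"rz": 0,"dx": 0,"dy": 0.00142,"dz": -0.00012,"fingers": 0.035},{"rx": 0.029,"ry": 0,"rz": 0,"dx": 0,"dy": 0.00142,"dz": -0.00012,"fingers": 0.035},{"rx": 0.029,"ry": 0,"rz": 0,"dx": 0,"dy": 0.00142,"dz": -0.00012,"fingers": 0.035}]'

```text
time_s: 14.2
position: [0.544, -0.0771, 0.0925]
tool_rot: [[-0.99, 0.14, -0.024], [0.142, 0.975, -0.17], [-0.0, -0.172, -0.985]]
ft_force: [0.1, -3.1, -5.0]
grip_width: 0.0452
gripper_force: 84.7
```

Request:
arm_command --deltas '[{"rx": -0.029,"ry": 0,"rz": 0,"dx": 0,"dy": -0.00146,"dz": -0.00012,"fingers": 0.035},{"rx": -0.029,"ry": 0,"rz": 0,"dx": 0,"dy": -0.00146,"dz": -0.00012,"fingers": 0.035},{"rx": -0.029,"ry": 0,"rz": 0,"dx": 0,"dy": -0.00146,"dz": -0.00012,"fingers": 0.035},{"rx": -0.029,"ry": 0,"rz": 0,"dx": 0,"dy": -0.00146,"dz": -0.00012,"fingers": 0.035},{"rx": -0.029,"ry": 0,"rz": 0,"dx": 0,"dy": -0.00146,"dz": -0.00012,"fingers": 0.035},{"rx": -0.029,"ry": 0,"rz": 0,"dx": 0,"dy": -0.00146,"dz": -0.00012,"fingers": 0.035},{"rx": -0.029,"ry": 0,"rz": 0,"dx": 0,"dy": -0.00146,"dz": -0.00012,"fingers": 0.035},{"rx": -0.029,"ry": 0,"rz": 0,"dx": 0,"dy": -0.00146,"dz": -0.00012,"fingers": 0.035},{"rx": -0.029,"ry": 0,"rz": 0,"dx": 0,"dy": -0.00146,"dz": -0.00012,"fingers": 0.035},{"rx": -0.029,"ry": 0,"rz": 0,"dx": 0,"dy": -0.00146,"dz": -0.00012,"fingers": 0.035},{"rx": -0.029,"ry": 0,"rz": 0,"dx": 0,"dy": -0.00146,"dz": -0.00012,"fingers": 0.035},{"rx": -0.029,"ry": 0,"rz": 0,"dx": 0,"dy": -0.00146,"dz": -0.00012,"fingers": 0.035}]'

```text
time_s: 15.4
position: [0.5416, -0.094, 0.0942]
tool_rot: [[-0.99, 0.14, 0.026], [0.142, 0.974, 0.177], [-0.0, 0.179, -0.984]]
ft_force: [-0.0, -0.3, -1.2]
grip_width: 0.0453
gripper_force: 85.4
```

Request:
arm_command --deltas '[{"rx": 0.029,"ry": 0,"rz": 0,"dx": 0,"dy": 0.0015,"dz": -0.00012,"fingers": 0.035},{"rx": 0.029,"ry": 0,"rz": 0,"dx": 0,"dy": 0.0015,"dz": -0.00012,"fingers": 0.035},{"rx": 0.029,"ry": 0,"rz": 0,"dx": 0,"dy": 0.0015,"dz": -0.00012,"fingers": 0.035},{"rx": 0.029,"ry": 0,"rz": 0,"dx": 0,"dy": 0.0015,"dz": -0.00012,"fingers": 0.035},{"rx": 0.029,"ry": 0,"rz": 0,"dx": 0,"dy": 0.0015,"dz": -0.00012,"fingers": 0.035},{"rx": 0.029,"ry": 0,"rz": 0,"dx": 0,"dy": 0.0015,"dz": -0.00012,"fingers": 0.035},{"rx": 0.029,"ry": 0,"rz": 0,"dx": 0,"dy": 0.0015,"dz": -0.00012,"fingers": 0.035},{"rx": 0.029,"ry": 0,"rz": 0,"dx": 0,"dy": 0.0015,"dz": -0.00012,"fingers": 0.035},{"rx": 0.029,"ry": 0,"rz": 0,"dx": 0,"dy": 0.0015,"dz": -0.00012,"fingers": 0.035},{"rx": 0.029,"ry": 0,"rz": 0,"dx": 0,"dy": 0.0015,"dz": -0.00012,"fingers": 0.035},{"rx": 0.029,"ry": 0,"rz": 0,"dx": 0,"dy": 0.0015,"dz": -0.00012,"fingers": 0.035},{"rx": 0.029,"ry": 0,"rz": 0,"dx": 0,"dy": 0.0015,"dz": -0.00012,"fingers": 0.035}]'

```text
time_s: 16.6
position: [0.5442, -0.0753, 0.0961]
tool_rot: [[-0.99, 0.139, -0.023], [0.141, 0.975, -0.169], [-0.001, -0.171, -0.985]]
ft_force: [-0.8, 0.3, -2.9]
grip_width: 0.0451
gripper_force: 85.0
```

Request:
arm_command --deltas '[{"rx": -0.0285,"ry": 0,"rz": 0,"dx": 0,"dy": -0.00157,"dz": -0.0003,"fingers": 0.035},{"rx": -0.0285,"ry": 0,"rz": 0,"dx": 0,"dy": -0.00157,"dz": -0.0003,"fingers": 0.035},{"rx": -0.0285,"ry": 0,"rz": 0,"dx": 0,"dy": -0.00157,"dz": -0.0003,"fingers": 0.035},{"rx": -0.0285,"ry": 0,"rz": 0,"dx": 0,"dy": -0.00157,"dz": -0.0003,"fingers": 0.035},{"rx": -0.0285,"ry": 0,"rz": 0,"dx": 0,"dy": -0.00157,"dz": -0.0003,"fingers": 0.035},{"rx": -0.0285,"ry": 0,"rz": 0,"dx": 0,"dy": -0.00157,"dz": -0.0003,"fingers": 0.035},{"rx": 0,"ry": 0,"rz": 0,"dx": 0,"dy": 0,"dz": -0.0005,"fingers": 0.035},{"rx": 0,"ry": 0,"rz": 0,"dx": 0,"dy": 0,"dz": -0.0005,"fingers": 0.035},{"rx": 0,"ry": 0,"rz": 0,"dx": 0,"dy": 0,"dz": 0,"fingers": 0.035}]'

```text
time_s: 17.5
position: [0.5428, -0.0847, 0.0996]
tool_rot: [[-0.99, 0.142, 0.0], [0.142, 0.99, 0.001], [-0.0, 0.001, -1.0]]
ft_force: [0.2, -0.8, -2.5]
grip_width: 0.0454
gripper_force: 85.0
```

The force is now about the module's own weight, so it is free. I lift it the last centimetre.

Request:
arm_command --deltas '[{"rx": 0,"ry": 0,"rz": 0,"dx": 0,"dy": 0,"dz": -0.0015,"fingers": 0.035},{"rx": 0,"ry": 0,"rz": 0,"dx": 0,"dy": 0,"dz": -0.002,"fingers": 0.035},{"rx": 0,"ry": 0,"rz": 0,"dx": 0,"dy": 0,"dz": -0.002,"fingers": 0.035},{"rx": 0,"ry": 0,"rz": 0,"dx": 0,"dy": 0,"dz": -0.003,"fingers": 0.035},{"rx": 0,"ry": 0,"rz": 0,"dx": 0,"dy": 0,"dz": -0.003,"fingers": 0.035},{"rx": 0,"ry": 0,"rz": 0,"dx": 0,"dy": 0,"dz": 0,"fingers": 0.035},{"rx": 0,"ry": 0,"rz": 0,"dx": 0,"dy": 0,"dz": 0,"fingers": 0.035},{"rx": 0,"ry": 0,"rz": 0,"dx": 0,"dy": 0,"dz": 0,"fingers": 0.035},{"rx": 0,"ry": 0,"rz": 0,"dx": 0,"dy": 0,"dz": 0,"fingers": 0.035},{"rx": 0,"ry": 0,"rz": 0,"dx": 0,"dy": 0,"dz": 0,"fingers": 0.035}]'

```text
time_s: 18.5
position: [0.5427, -0.0852, 0.1109]
tool_rot: [[-0.99, 0.142, 0.0], [0.142, 0.99, 0.002], [0.0, 0.002, -1.0]]
ft_force: [0.4, -0.8, -1.1]
grip_width: 0.0449
gripper_force: 85.0
```

```bash
python3 - <<'E'
from h import *
im=env.get_image("side"); a=im["color"][195:305,250:390]
cv2.imwrite("pics/c7.png",cv2.resize(a,None,fx=5,fy=5,interpolation=2)); s=env.observe(); print(s["position"],s["ft_force"])
E
```

```text
[ 0.54270503 -0.08517906  0.11094001] [ 0.30552063 -1.09537329 -1.71529853]
```

View pics/c7.png

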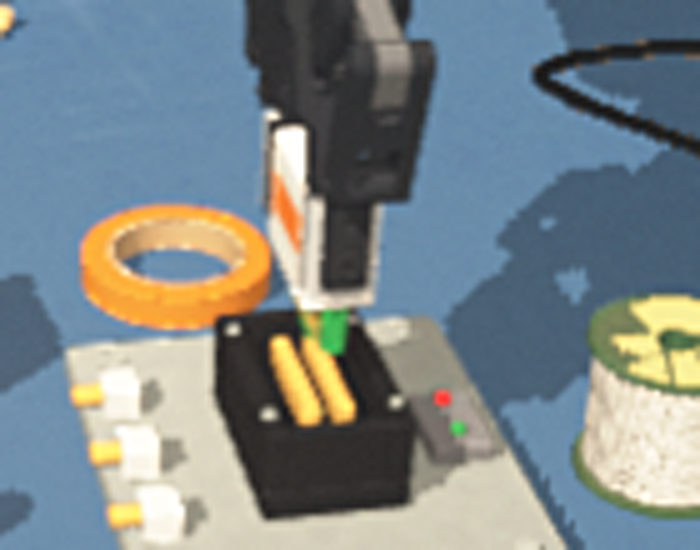

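The module hangs upright with its tongue at crop (335,330), clear of the jaws, and the stand has not moved. I hand it in.

```bash
python3 -c "
from rig import env
print(env.close_job())"
```

```text
the job is handed in; nothing more can be done
None
```

The module is out of the socket after rocking to both ends, held upright in the gripper about 15 mm above the mouth; the stand hasn't visibly moved, and the job is handed in with no verdict returned.

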